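# Lid and clamp the sieve stack on the sieve shaker

### The job

Get the sieve stack ready for shaking: set the loose sieve lid gently on top of the stack so that it sits flat, then swing the shaker's clamp bar over it until its slotted end is fully home on the other column, and flip the cam lever over until it snaps past centre and lies down along the bar, clamping the lid. Do not drop the lid, and leave the other things on the bench where they are.

Things in the scene. Friction and masses are not known exactly. Their poses are not given: they have to be found in the camera images.
- lid_center (a point): Loose sieve lid, right way up on the bench: steel disc 106 mm across, 5 thick, a black knob 34 mm across and 25 tall on top, a plug 87 mm across and 7 deep underneath; 37 mm tall in all, 0.22 kg. The point is on its axis half-way up: 18.5 mm above the plug's underside and below the knob's flat top, 6.5 mm above the top of the disc. z up.
- shaker: Sieve shaker fixed to the bench: white housing 200 x 264 mm, 70 mm tall, sieve stack on its middle. Origin under its centre at bench height; x to its rear, y to its left, z up. Two upright columns 12 mm thick with nuts 20 mm across, tops 239 mm above the bench, stand 105 mm to the left (+y) and right (-y) of the stack's axis.
- stack_rim (a point): Centre of the top rim of the sieve stack, 153 mm above the bench. The top sieve is open, 104 mm across outside, 96 inside, 20 mm deep. The lid's disc rests on this rim with its plug inside (4.5 mm play all round); seated, the lid's listed point is 11.5 mm above this one. Axes as the shaker's.
- clamp_bar (a joint): Swing (rad) of the aluminium clamp bar about the left column: 0 = home, across the stack, slotted end on the right column (hard stop); grows as the free end swings level to the shaker's rear, at most 1.35. Starts 1.0 to 1.25; friction (0.12 N m) keeps it where it is left. With the cam lever up, the foot under the bar clears the knob of a seated lid by 2.5 mm or more.
- bar_column (a point): Point on the left column's axis, about which the clamp bar swings, at the bar's mid-height, 214 mm above the bench. Axes turn with the bar: -y along the bar to its free end, z up, +x out of the side to push on to close it.
- bar_end (a point): Middle of the clamp bar 165 mm from the left column's axis, near its free end (45 mm short of the slot), 214 mm above the bench. The bar is 26 mm wide and 14 mm thick (207 to 221 mm above the bench). Axes as bar_column.
- cam_lever (a joint): Angle (rad) of the black cam lever on mid-bar: 0 = open, up and leaning 0.25 rad back to the left column; it turns over towards the bar's free end; 1.8 = lying along the bar (hard stop). Starts 0 to 0.15. On a seated lid it stiffens from 0.4 on (at most 0.35 N m, some 5 N at the paddle) and springs back to 0.5 if let go; past centre, at 1.30, it snaps down to 1.8 by itself and stays.
- lever_hinge (a point): Hinge of the cam lever, above mid-bar, 105 mm from the left column's axis, 235 mm above the bench. Axes turn with the lever: x is the hinge axis, across the bar.
- lever_pad (a point): Middle of the cam lever's paddle, 72 mm from its hinge. The lever is 90 mm long, 9 thick and 16 wide; the paddle, 53 to 90 mm from the hinge, is 24 wide and bent 0.15 rad towards the lever's back. The back, which is pushed, faces the left column when up and faces upwards when down.
- foot: Rubber foot 30 mm across on a spring (18 N/mm) under mid-bar, driven down by the cam lever onto the knob of the lid. Lever open, its underside is 187.5 mm above the bench, 4.5 mm above the knob of a seated lid; the cam lowers it 9.2 mm at centre and 7.5 mm with the lever down, where it presses with about 40 N. Origin: centre of its underside.
- spare_sieve: Bystander: open round steel sieve 104 mm across, 25 mm tall, on the bench on the other side of the shaker from the lid. Origin at the centre of its underside.
- sample_jar: Bystander: upright glass jar with a white cap, 62 mm across, 95 mm tall. Origin under its centre.
- beaker: Bystander: upright glass beaker, 72 mm across, 90 mm tall. Origin under its centre.
- sieve_brush: Bystander: lying brush 190 mm long with a wooden handle, between robot and the right-hand side. Origin under its middle.
- scoop: Bystander: lying steel spoon 180 mm long. Origin under its middle.
- wash_bottle: Bystander: upright white plastic bottle, 64 mm across, 150 mm tall. Origin under its centre.
- tare_ring: Bystander: aluminium ring 68 mm across, 28 mm tall, lying flat. Origin under its centre.
There are look-alikes about, which are no part of the job. Leave any green or orange look-alike of the part that bears lid_center alone.

How it is judged:
By the outcome, as a careful person would: the job done as asked, in the order asked, and still so for the second after the job is handed in, with the robot touching nothing.
It also fails if it takes over 72 s, if anything falls off the work surface, if the arm or the gripper's body presses on something with over 40 N, if the wrist force passes 120 N, or if a joint passes its speed limit or range.

### The arm

A 6-joint arm with a two-finger parallel gripper is mounted at the origin on the work surface. World frame = base frame: x ahead of the robot, y to its left, z up, the work surface at z = 0. Lengths are in m, angles in degrees, forces in N, time in s.
With the tool pointing down it reaches from about 0.3 to 0.75 m from the base axis. Payload 8.5 kg.
Tool frame: the origin (TCP) lies at the very end of the fingers, on their centre line; the grasp point (between the pads) lies 19 mm behind it; z points along the fingers, y is the line along which they close (so a half turn about z gives the same grasp; the last joint's range is limited). The gripper opens to 85 mm and grips with 20 to 120 N. Pads are 22 mm wide; open, the fingers measure 114 mm over their backs; the gripper's body (76 mm by 85 mm) begins 54 mm behind the grasp point. The pads swing forward as they close: fully open they stand 13 mm farther back than shut.
Start: joints at [55.216, 21.807, 74.336, -0, 83.858, -12.336], TCP at [0.21, 0.508, 0.231] pointing down, gripper open.
Joint ranges: [-178.18, 178.18], [-50.72, 133.34], [12.68, 142.11], [-81.47, 261.47], [9.98, 163.14], [-165.26, 165.26]. Speed limits (degrees/s): [136.94, 136.94, 180, 180, 180, 180].

### API

Orientations are given as a 3x3 rotation matrix whose columns are the frame's x, y, z axes.
In Python, from rig import env, optics, spotter gives the robot as it stands.
- The arm moves only by the shell command python3 -m crank 'ROWS' [FORCE]. ROWS is JSON, one flat list of numbers, 5 for each row, row after row: the finger opening in cm, from 0 to 8.54, then the shift along the tool's x, y, z in cm, then the turn about the tool's z in rad. A call has exactly 8 rows; each row shifts and turns the commanded pose from where the row before left it, along the tool's axes as they then stand; what a row does not reach is not made up. A row lasts 1/12 s, in which the tool goes at most 41.7 mm and 7.16 degrees, less where a joint would pass 70% of its speed; a pose out of reach is approached as far as the arm can. A call is refused whole if a number of a shift passes 4.17 or a number of a turn 0.125, either way. A call with a gripper value outside its range is refused whole. The fingers move at their own pace and stop on an object; FORCE is the grip in N (left out, the last holds). Time passes only in rows, so rows that do not move let the fingers close, or fill a call up. It gives the time, the measured TCP pose, the force, the opening and the grip force at its end, in the units of the state.
- env.observe(): the state, without advancing time (a new reading comes with each control period).
- optics.get_image(name): name is "scene" or "side" or "wrist"; returns a dict with "color" (420x560x3 uint8, red, green, blue), "intrinsics" (3x3 intrinsics, pixels), "distortion" ([k1, k2, p1, p2, k3] as OpenCV has them; the pictures are not rectified), "pose" (4x4, takes a point from camera to world coordinates). Camera axes: x right, y up, looking along -z (the intrinsics and any distortion apply to the point x, -y, -z); pixel columns grow to the right and rows downward; lengths in m; the calibration is good to about 2 mm. A picture is of the moment at which its call begins. There is no depth.
- env.close_job(): hands the job in; it is judged then, once.
Trained networks look in a picture, given as the dict that the camera call returned (one of the last four; its "shot" number tells which), for a name from the list of things; names that differ only in an ending like _2 or _b are one class to them, and where a whole thing is asked for, a point or a joint stands for the part that bears it (a point fixed in the world has none). Each returns a list of dicts, best first, with "score" (0 to 1); they miss things now and then, are a little off and sometimes report something else, mostly with a low value. They report only what shows in the picture. A call takes as long as a camera call. They do not tell look-alikes from the thing itself.
- spotter.look_for(picture, query): "at" ([column, row] as shares, 0 to 1, of the picture: columns of its width, rows of its height, amid what is visible of it).
The state is a dict: "time_s": time; "q": joint angles; "qvel": joint speeds; "joint_efforts": joint torques, N m; "position": TCP position; "tool_rot": TCP orientation; "ft_force": force on the tool from outside, world axes, zero at the start; "wrist_torque": the same for the moment, N m; "grip_width": finger opening in m; "gripper_force": force on a finger pad.
Only numpy, scipy, OpenCV 4.12 (cv2) and the standard library are available. Lean on these libraries where they do the work, as an engineer would, in place of code of your own. Each camera call takes 0.05 s, during which the arm holds its last target. There are 200 camera calls.

## Working session

There is one attempt and no reset: what is moved stays moved. The work goes in short steps, Python scripts to look and compute and a shell command to move; the robot and the scene stay as the last step left them, time stands still between calls to the robot, and variables do not carry over. Pictures are saved under pics/ and viewed, at most 13 in all, crops included, and the job is handed in when it is done.

```bash
ls; mkdir -p pics
python3 - <<'E'
from rig import env, optics, spotter
import cv2,numpy as np
s=env.observe();print(s['time_s'],s['position'],s['tool_rot'],s['grip_width'])
ims=[]
for n in('scene','side'):
    p=optics.get_image(n);cv2.imwrite(f'pics/{n}0.png',p['color'][:,:,::-1])
    print(n,p['intrinsics'],p['distortion'],p['pose'])
    for q in('lid_center','stack_rim','bar_end','bar_column','lever_hinge','lever_pad','shaker'):
        print(q,[(np.round(np.array(d['at'])*[560,420],1).tolist(),round(d['score'],2)) for d in spotter.look_for(p,q)][:4])
E
```

```text
pics
0.0 [0.20984072 0.50806851 0.23070332] [[-9.24238829e-01  3.81813956e-01 -8.30108382e-04]
 [ 3.81814747e-01  9.24238036e-01 -1.24571679e-03]
 [ 2.91585684e-04 -1.46828745e-03 -9.99998880e-01]] 0.08517806456272503
scene [[431.91113243   0.         281.93221588]
 [  0.         431.91113243 210.57945177]
 [  0.           0.           1.        ]] [-0.05704915  0.          0.          0.          0.        ] [[ 0.32667394 -0.68436844  0.65186193  1.24825438]
 [ 0.94499841  0.24832313 -0.21286998 -0.24943974]
 [-0.0161909   0.68554756  0.72784779  1.04518748]
 [ 0.          0.          0.          1.        ]]
lid_center [([203.9, 217.2], 0.81), ([308.1, 200.0], 0.73), ([441.6, 250.0], 0.72), ([317.0, 303.3], 0.7)]
stack_rim [([273.3, 246.7], 0.85)]
bar_end [([308.8, 224.1], 0.74)]
bar_column [([308.3, 218.9], 0.83), ([397.3, 261.9], 0.46)]
lever_hinge [([308.9, 203.2], 0.6)]
lever_pad [([308.5, 202.3], 0.81)]
shaker [([276.9, 245.2], 0.97), ([308.2, 201.8], 0.57)]
side [[494.01596651   0.         276.80751169]
 [  0.         494.01596651 205.60713477]
 [  0.           0.           1.        ]] [-0.07559261  0.          0.          0.          0.        ] [[ 0.91180913  0.23566853 -0.33625059  0.00889293]
 [-0.41050287  0.54226089 -0.73310335 -1.0093714 ]
 [ 0.00956616  0.80648216  0.59118104  0.97359291]
 [ 0.          0.          0.          1.        ]]
lid_center [([342.1, 321.9], 0.91), ([238.1, 317.7], 0.87), ([334.6, 220.8], 0.81)]
stack_rim [([285.7, 237.9], 0.59)]
bar_end [([298.0, 176.0], 0.75)]
bar_column [([298.1, 172.3], 0.61), ([286.6, 169.0], 0.45)]
lever_hinge []
lever_pad [([296.8, 160.4], 0.67)]
shaker [([283.2, 237.3], 0.59)]
```

View pics/scene0.png

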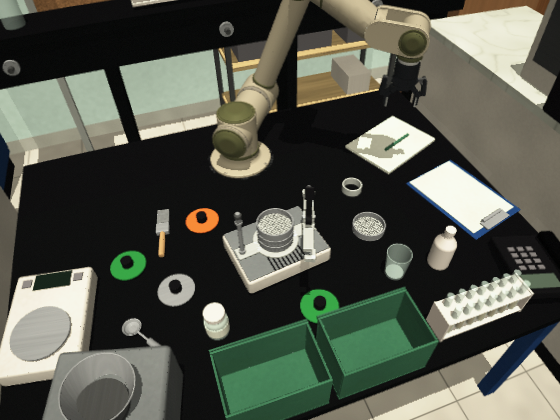

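View pics/side0.png

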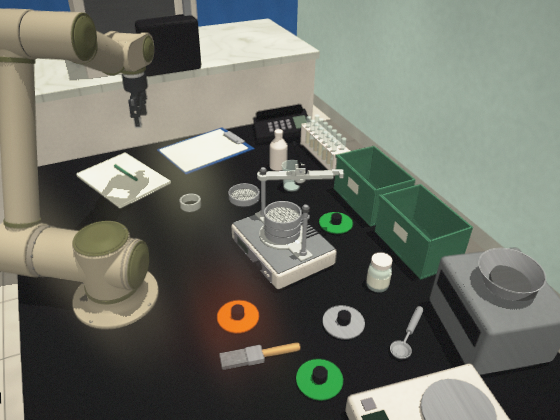

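Lid candidates in the scene view: orange (202,218), green (128,264), green (320,303) and grey steel (176,288). In the side view the grey one is at (344,320). Only the grey one is bare steel with a black knob, as described. I'll confirm it in a crop, together with the shaker.

```bash
cat > h.py <<'E'
import numpy as np, cv2
from rig import env, optics, spotter
def ray(p,uv):
    k=np.array(p['intrinsics']);d=np.array(p['distortion'])
    x,y=cv2.undistortPoints(np.array([[uv]],float),k,d)[0,0]
    T=np.array(p['pose']);return T[:3,3],T[:3,:3]@np.array([x,-y,-1])
def atz(p,uv,z):
    o,r=ray(p,uv);return o+r*(z-o[2])/r[2]
def proj(p,X):
    T=np.array(p['pose']);c=(np.atleast_2d(X)-T[:3,3])@T[:3,:3]
    c=c*[1,-1,-1]
    return cv2.projectPoints(c,np.zeros(3),np.zeros(3),np.array(p['intrinsics']),np.array(p['distortion']))[0][:,0]
def tri(obs):
    A=np.zeros((3,3));b=np.zeros(3)
    for p,uv in obs:
        o,r=ray(p,uv);r=r/np.linalg.norm(r);M=np.eye(3)-np.outer(r,r);A+=M;b+=M@o
    return np.linalg.solve(A,b)
def find(p,q,n=3):
    return [(np.array(d['at'])*[560,420],d['score']) for d in spotter.look_for(p,q)][:n]
E
python3 - <<'E'
from h import *
sc=optics.get_image('scene');si=optics.get_image('side')
a=cv2.resize(sc['color'][175:310,150:340],None,fx=4,fy=4,interpolation=2)[:,:,::-1]
b=cv2.resize(si['color'][150:340,225:375],None,fx=3.14,fy=3.14,interpolation=2)[:,:,::-1]
h=min(a.shape[0],b.shape[0]);print(a.shape,b.shape)
c=np.hstack([a[:h],b[:h]]);print(c.shape)
f=800/c.shape[1];cv2.imwrite('pics/crop.png',cv2.resize(c,None,fx=f,fy=f))
print('f',f)
print('lid',atz(sc,(176,286),.037),atz(si,(344,315),.037),tri([(sc,(176,286)),(si,(344,315))]))
for q in('lid_center',):print([ (u.round(),round(s,2)) for u,s in find(sc,q,8)])
print('rim',tri([(sc,(273.3,246.7)),(si,(285.7,237.9))]),[ (q,atz(p,u,.153).round(3)) for q,p,u in (('sc',sc,(276,216)),('si',si,(284,211)))])
E
```

```text
(540, 760, 3) (597, 471, 3)
(540, 1231, 3)
f 0.6498781478472786
lid [ 0.51704389 -0.32552798  0.037     ] [ 0.5061176  -0.33219333  0.037     ] [ 0.5107229  -0.32608958  0.02839849]
[(array([314., 304.]), 0.75), (array([178., 291.]), 0.74), (array([205., 222.]), 0.72), (array([130., 264.]), 0.68)]
rim [ 0.48950504 -0.02952108  0.05708289] [('sc', array([ 0.463, -0.011,  0.153])), ('si', array([ 0.484, -0.023,  0.153]))]
```

View pics/crop.png

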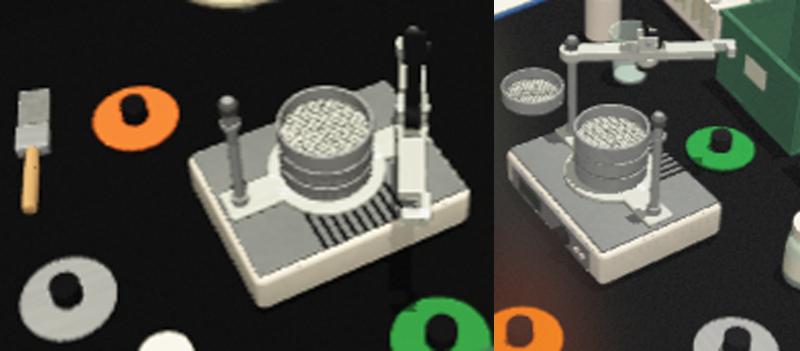

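The crop confirms it: the grey steel lid with the black knob (lower left, scene ≈(176,288)) is the lid. The others are orange or green. The bar is swung to the rear on the left column, and the right column top is at scene (238,215), side (305,207).

Run:
```python
from h import *
from scipy.optimize import least_squares
sc=optics.get_image('scene');si=optics.get_image('side')
print('rim',tri([(sc,(275,222)),(si,(282.8,213.7))]))
print('rcol',tri([(sc,(237.7,213)),(si,(305.4,206))]))
print('lcol si',atz(si,(262.3,169),.239))
print('barfree',atz(sc,(309.6,257),.207),atz(si,(225+735-494 and 225+(735-494)/2.04,150+45/2.04),.214))
def res(v):
    x,y,t=v;c,s=np.cos(t),np.sin(t)
    P=lambda a,b,z:[x+c*a-s*b,y+s*a+c*b,z]
    R=[]
    for p,uv,X in((sc,(275,222),P(0,0,.153)),(si,(282.8,213.7),P(0,0,.153)),(sc,(237.7,213),P(0,-.105,.239)),(si,(305.4,206),P(0,-.105,.239)),(si,(262.3,169),P(0,.105,.239))):
        R+=list(proj(p,X)[0]-uv)
    return R
r=least_squares(res,[.47,-.02,0]);print(r.x,np.round(r.fun,1))
```

```text
rim [ 0.47930391 -0.02065684  0.14542957]
rcol [ 0.4939165  -0.12329155  0.23589585]
lcol si [0.46060461 0.07574103 0.239     ]
barfree [0.66627027 0.00823751 0.207     ] [0.68314067 0.00541109 0.214     ]
[ 0.47902033 -0.02237368  0.15252575] [-1.1 -1.  -0.3 -2.4 -1.3  0.1  0.6 -0.8  0.  -1.2]
```

```bash
python3 -m crank '[8.5,0,0,-3.5,-0.11, 8.5,0,0,-3.5,-0.11, 8.5,0,0,-3.5,-0.11, 8.5,0,0,-3.5,-0.11, 8.5,0,0,-2,-0.1, 8.5,-0.6,-3.2,0,0, 8.5,-0.6,-3.2,0,0, 8.5,-0.6,-3.2,0,0]' 40
python3 -m crank '[8.5,-0.6,-3.2,0,0, 8.5,-0.6,-3.2,0,0, 8.5,-0.6,-3.2,0,0, 8.5,-0.6,-3.2,0,0, 8.5,-0.6,-3.2,0,0, 8.5,-0.6,-3.2,0,0, 8.5,-0.6,-3.2,0,0, 8.5,-0.6,-3.2,0,0]'
python3 -m crank '[8.5,-0.6,-3.2,0,0, 8.5,-0.6,-3.2,0,0, 8.5,-0.6,-3.2,0,0, 8.5,-0.6,-3.2,0,0, 8.5,-0.6,-3.2,0,0, 8.5,-0.6,-3.2,0,0, 8.5,-0.6,-3.2,0,0, 8.5,-0.6,-3.2,0,0]'
```

```text
time_s: 1.72
position: [0.242, 0.415, 0.3913]
tool_rot: [[-0.989, -0.149, 0.0], [-0.149, 0.989, 0.0], [-0.0, 0.0, -1.0]]
ft_force: [1.4, -0.1, -0.7]
grip_width: 0.0847
gripper_force: 0.0
time_s: 2.38
position: [0.3272, 0.1684, 0.3915]
tool_rot: [[-0.989, -0.148, 0.001], [-0.148, 0.989, 0.0], [-0.001, 0.0, -1.0]]
ft_force: [0.1, 0.1, -0.4]
grip_width: 0.0851
gripper_force: 0.0
time_s: 3.05
position: [0.4126, -0.0779, 0.3915]
tool_rot: [[-0.989, -0.147, 0.0], [-0.147, 0.989, -0.0], [-0.0, -0.0, -1.0]]
ft_force: [0.8, 0.5, 0.9]
grip_width: 0.085
gripper_force: 0.0
```

```bash
python3 - <<'E'
from h import *
p=optics.get_image('wrist');cv2.imwrite('pics/w1.png',p['color'][:,:,::-1]);print(p['pose'])
E
python3 -m crank '[8.5,-0.6,-3.2,0,0, 8.5,-0.6,-3.2,0,0, 8.5,-0.6,-3.2,0,0, 8.5,-0.6,-3.2,0,0, 8.5,-0.6,-3.2,0,0, 8.5,-0.6,-3.2,0.5,0, 8.5,-0.6,-3.2,2,0, 8.5,-0.6,-3.2,2.5,0]'
python3 -m crank '[8.5,-0.5,0,3.5,0, 8.5,0,0,3.5,0, 8.5,0,0,3,0, 8.5,0,0,2,0, 8.5,0,0,0,0, 8.5,0,0,0,0, 8.5,0,0,0,0, 8.5,0,0,0,0]'
python3 - <<'E'
from h import *
p=optics.get_image('wrist');cv2.imwrite('pics/w2.png',p['color'][:,:,::-1])
a=cv2.imread('pics/w1.png');b=cv2.imread('pics/w2.png')
cv2.imwrite('pics/w12.png',cv2.resize(np.hstack([a,b]),(800,300)))
for q in('lid_center',):print([ (u.round(),round(s,2),atz(p,u,.0185)) for u,s in find(p,q,8)])
print(p['pose'],p['intrinsics'])
E
```

```text
[[-1.48335985e-01 -9.42730494e-01 -2.98756844e-01  3.36873606e-01]
 [ 9.88936802e-01 -1.41203231e-01 -4.54494097e-02 -8.87119461e-02]
 [ 6.61112592e-04 -3.02193421e-01  9.53246400e-01  5.34720528e-01]
 [ 0.00000000e+00  0.00000000e+00  0.00000000e+00  1.00000000e+00]]
time_s: 3.77
position: [0.4984, -0.3241, 0.342]
tool_rot: [[-0.989, -0.148, 0.003], [-0.148, 0.989, -0.003], [-0.002, -0.003, -1.0]]
ft_force: [0.2, -0.2, 0.4]
grip_width: 0.085
gripper_force: 0.0
time_s: 4.43
position: [0.5033, -0.322, 0.2233]
tool_rot: [[-0.989, -0.148, 0.003], [-0.148, 0.989, -0.002], [-0.002, -0.003, -1.0]]
ft_force: [0.2, -1.2, -0.0]
grip_width: 0.0851
gripper_force: 0.0
[(array([268., 172.]), 0.93, array([ 0.5057877 , -0.32953774,  0.0185    ])), (array([156.,  29.]), 0.88, array([ 0.39523253, -0.44324382,  0.0185    ])), (array([551., 338.]), 0.69, array([0.64567147, 0.01055236, 0.0185    ]))]
[[-0.14880098 -0.94201208 -0.30078481  0.4272412 ]
 [ 0.9888652  -0.14235681 -0.04336082 -0.33252899]
 [-0.00197235 -0.30388777  0.9527058   0.36645624]
 [ 0.          0.          0.          1.        ]] [[364.81167075   0.         276.05308133]
 [  0.         364.81167075 204.36911608]
 [  0.           0.           1.        ]]
```

View pics/w12.png

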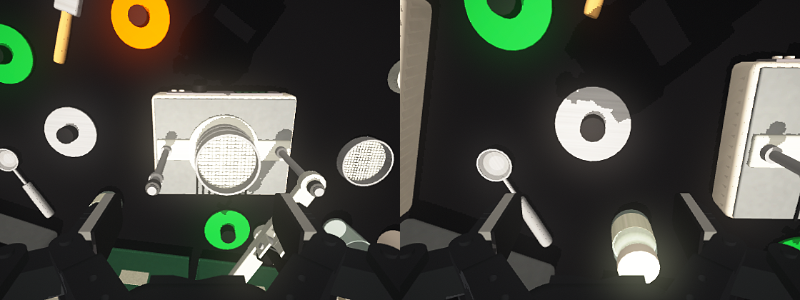

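The left half of the picture (first wrist view) shows the stack rim at about (315,228) px and the column tops at about (214,263) and (440,260). The right half shows the grey lid at about (270,174), with the scoop and jar clear of it.

Run:
```python
from h import *
p=optics.get_image('wrist')
g=cv2.cvtColor(p['color'],cv2.COLOR_RGB2GRAY)
m=((g>70)*255).astype(np.uint8);n,l,st,c=cv2.connectedComponentsWithStats(m)
i=l[174,310] or l[150,270];ys,xs=np.where(l==i);h=cv2.convexHull(np.stack([xs,ys],1).astype(np.int32))
e=cv2.fitEllipse(h);print(e,atz(p,e[0],.012))
# knob: dark inside
mask=np.zeros_like(g);cv2.fillConvexPoly(mask,h,255);mask=cv2.erode(mask,np.ones((9,9)))
k=(mask>0)&(g<60);n,l,st,c=cv2.connectedComponentsWithStats(k.astype(np.uint8));j=1+np.argmax(st[1:,4]);print(c[j],st[j],atz(p,c[j],.03))
b=cv2.imread('pics/w1.png')
p1=dict(p);T=np.array([[-1.48335985e-01,-9.42730494e-01,-2.98756844e-01,3.36873606e-01],[9.88936802e-01,-1.41203231e-01,-4.54494097e-02,-8.87119461e-02],[6.61112592e-04,-3.02193421e-01,9.53246400e-01,5.34720528e-01],[0,0,0,1]]);p1['pose']=T
for n,u,z in(('rim',(315,228),.153),('rc',(214,263),.239),('lc',(438,260),.239)):print(n,atz(p1,u,z))
c=b[110:330,190:480];cv2.imwrite('pics/w1c.png',cv2.resize(c,None,fx=2.7,fy=2.7,interpolation=2))
```

```text
((269.2779235839844, 173.52333068847656), (104.67028045654297, 107.13446044921875), 97.87017059326172) [ 0.50789398 -0.32753494  0.012     ]
[270.31884058 165.76811594] [252 160  35  20 138] [ 0.49631123 -0.3278829   0.03      ]
rim [ 0.47751343 -0.02323448  0.153     ]
rc [ 0.49222444 -0.12137388  0.239     ]
lc [0.45958443 0.07570522 0.239     ]
```

View pics/w1c.png

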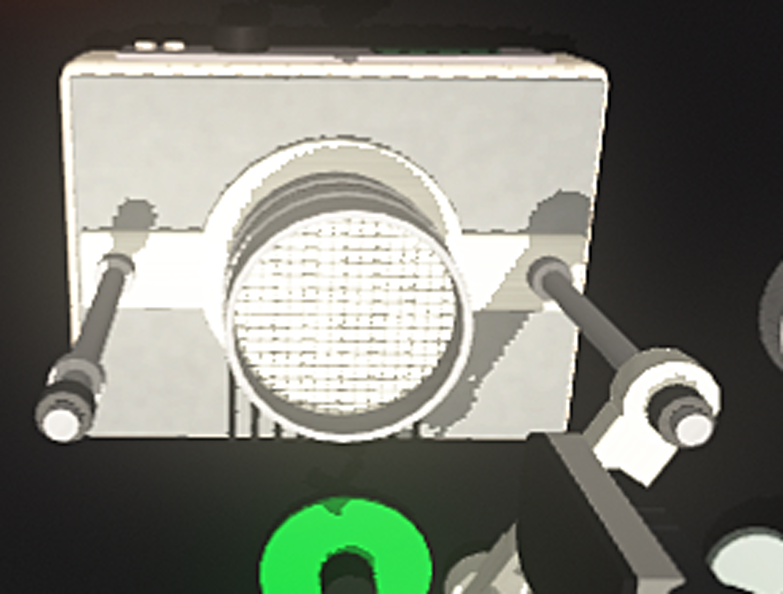

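The crop shows the top rim centred at about (319.4,230.2) in the full picture, and the column tops at (213.3,267) and (447,268.5).

Run:
```python
from h import *
from scipy.optimize import least_squares
sc=optics.get_image('scene');si=optics.get_image('side');p1=dict(optics.get_image('wrist'))
p1['pose']=np.array([[-1.48335985e-01,-9.42730494e-01,-2.98756844e-01,3.36873606e-01],[9.88936802e-01,-1.41203231e-01,-4.54494097e-02,-8.87119461e-02],[6.61112592e-04,-3.02193421e-01,9.53246400e-01,5.34720528e-01],[0,0,0,1]])
for n,u,z in(('rim',(319.4,230.2),.153),('rc',(213.3,267),.239),('lc',(447,268.5),.239)):print(n,atz(p1,u,z))
def run(wr):
  def res(v):
    x,y,t=v;c,s=np.cos(t),np.sin(t)
    P=lambda a,b,z:[x+c*a-s*b,y+s*a+c*b,z]
    R=[]
    for p,uv,X,w in((p1,(319.4,230.2),P(0,0,.153),2),(p1,(213.3,267),P(0,-.105,.239),2),(p1,(447,268.5),P(0,.105,.239),2),(sc,(275,222),P(0,0,.153),wr),(si,(282.8,213.7),P(0,0,.153),wr),(sc,(237.7,213),P(0,-.105,.239),wr),(si,(305.4,206),P(0,-.105,.239),wr),(si,(262.3,169),P(0,.105,.239),wr)):
        R+=list(w*(proj(p,X)[0]-uv))
    return R
  r=least_squares(res,[.47,-.02,0]);print(r.x,np.round(r.fun,1))
run(0);run(.5)
p=optics.get_image('wrist');s=env.observe()
X=np.array([.5079,-.3277,.03]);print(proj(p,X),(np.array(s['tool_rot']).T@(X-s['position'])*100).round(2))
```

```text
rim [ 0.47938391 -0.01787525  0.153     ]
rc [ 0.4962704  -0.12160468  0.239     ]
lc [0.4665165 0.0859693 0.239    ]
[ 0.480902   -0.01783563  0.14217962] [-0.4  2.5 -0.3 -1.   0.6 -0.9  0.  -0.  -0.  -0.   0.  -0.   0.  -0.
  0.  -0. ]
[ 0.48088807 -0.01787369  0.14222164] [-0.5  2.5 -0.4 -1.1  0.5 -1.   0.3 -0.5 -0.2 -1.7  0.2 -0.   0.1 -0.9
  0.2 -1.1]
[[268.13630598 178.504101  ]] [-0.41 -0.67 19.16]
```

```bash
python3 -m crank '[7,-0.41,-0.67,3,0, 7,0,0,3.5,0, 7,0,0,3.5,0, 7,0,0,3,0, 7,0,0,2.5,0, 7,0,0,1.5,0, 7,0,0,0,0, 7,0,0,0,0]' 40
python3 - <<'E'
from h import *
p=optics.get_image('wrist');cv2.imwrite('pics/w3.png',p['color'][:,:,::-1])
E
```

```text
time_s: 5.45
position: [0.5078, -0.3276, 0.0513]
tool_rot: [[-0.989, -0.148, -0.001], [-0.148, 0.989, 0.001], [0.001, 0.001, -1.0]]
ft_force: [0.3, 0.0, 0.4]
grip_width: 0.0697
gripper_force: 0.0
```

View pics/w3.png

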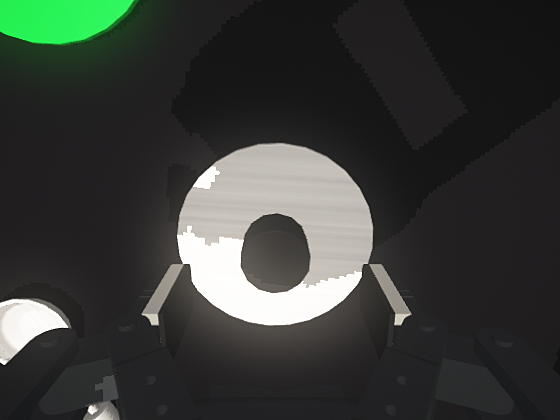

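The lid disc is centred at about (275.5,233.5), between the fingers at 165 and 390. I'll check the centre along tool x.

Run:
```python
from h import *
p=optics.get_image('wrist');s=env.observe()
t=np.linspace(0,6.283,60);
from scipy.optimize import least_squares
obs=np.array([[177,236],[374,236],[275,142],[276,325]])
def f(v):
    c=proj(p,np.stack([v[0]+.053*np.cos(t),v[1]+.053*np.sin(t),t*0+.012],1))
    return [c[:,0].min()-177,c[:,0].max()-374,c[:,1].min()-142,c[:,1].max()-325]
r=least_squares(f,[.508,-.3275]);print(r.x,r.fun)
print(np.array(s['tool_rot']).T@(np.r_[r.x,.012]-s['position'])*100)
```

```text
[ 0.51052029 -0.32735358] [ 0.81196334 -0.81047824  0.81788237 -1.29111577]
[-0.21243173  0.05575939  4.08085744]
```

```bash
python3 -m crank '[6,-0.2,0.05,1.2,0, 6,0,0,1.2,0, 6,0,0,0.9,0, 6,0,0,0.3,0, 4,0,0,0,0, 2.5,0,0,0,0, 2.5,0,0,0,0, 2.5,0,0,0,0]' 40
python3 -m crank '[2.5,0,0,0,0, 2.5,0,0,0,0, 2.5,0,0,0,0, 2.5,0,0,0,0, 2.5,0,0,0,0, 2.5,0,0,-0.5,0, 2.5,0,0,-1,0, 2.5,0,0,0,0]' 40
```

```text
time_s: 6.22
position: [0.51, -0.3271, 0.016]
tool_rot: [[-0.989, -0.148, 0.001], [-0.148, 0.989, -0.001], [-0.001, -0.001, -1.0]]
ft_force: [0.4, 0.1, 2.0]
grip_width: 0.0329
gripper_force: 40.2
time_s: 6.88
position: [0.5101, -0.3271, 0.0319]
tool_rot: [[-0.989, -0.148, 0.001], [-0.148, 0.989, -0.001], [-0.001, -0.001, -1.0]]
ft_force: [0.5, 0.1, -2.3]
grip_width: 0.0327
gripper_force: 40.1
```

```bash
python3 -m crank '[2.5,0,0,-2,0, 2.5,0,0,-3.5,0, 2.5,0,0,-3.5,0, 2.5,0,0,-3.5,0, 2.5,0,0,-3.5,0, 2.5,0,0,-3.5,0, 2.5,0,0,-3.5,0, 2.5,0,1,-3,0]'
python3 -m crank '[2.5,-0.2,2,-1,0, 2.5,-0.2,3.5,0,0, 2.5,-0.2,3.5,0,0, 2.5,-0.2,3.5,0,0, 2.5,-0.2,3.5,0,0, 2.5,-0.2,3.5,0,0, 2.5,-0.2,3.5,0,0, 2.5,-0.2,3.5,0,0]'
python3 -m crank '[2.5,0,2,0,0, 2.5,0,1,0,0, 2.5,0,0.5,0,0, 2.5,0,0,0,0, 2.5,0,0,0,0, 2.5,0,0,0,0, 2.5,0,0,0,0, 2.5,0,0,0,0]'
python3 - <<'E'
from h import *
p=optics.get_image('wrist');cv2.imwrite('pics/w4.png',p['color'][:,:,::-1])
print(env.observe()['position'],p['pose'])
for n,X in(('rc',[.4962,-.1218,.239]),('lc',[.4665,.0859,.239])):print(n,proj(p,X))
E
```

```text
time_s: 7.55
position: [0.5079, -0.3177, 0.2926]
tool_rot: [[-0.989, -0.146, 0.001], [-0.146, 0.989, -0.001], [-0.001, -0.001, -1.0]]
ft_force: [1.0, -0.5, -1.7]
grip_width: 0.0326
gripper_force: 40.4
time_s: 8.22
position: [0.4841, -0.0507, 0.3003]
tool_rot: [[-0.989, -0.147, -0.0], [-0.147, 0.989, 0.0], [0.0, 0.0, -1.0]]
ft_force: [1.3, 0.5, -2.4]
grip_width: 0.0328
gripper_force: 40.6
time_s: 8.88
position: [0.4799, -0.0186, 0.3002]
tool_rot: [[-0.989, -0.147, -0.0], [-0.147, 0.989, -0.0], [0.0, 0.0, -1.0]]
ft_force: [0.3, 0.2, -2.0]
grip_width: 0.0324
gripper_force: 40.6
[ 0.479868   -0.01845029  0.3002097 ] [[-1.47525088e-01 -9.43061489e-01 -2.98113027e-01  4.04222950e-01]
 [ 9.89057903e-01 -1.40389513e-01 -4.53348580e-02 -2.93870252e-02]
 [ 9.01616159e-04 -3.01539074e-01  9.53453394e-01  4.43471884e-01]
 [ 0.00000000e+00  0.00000000e+00  0.00000000e+00  1.00000000e+00]]
rc [[ 99.53513891 224.69739581]]
lc [[451.26990086 226.56956078]]
```

View pics/w4.png

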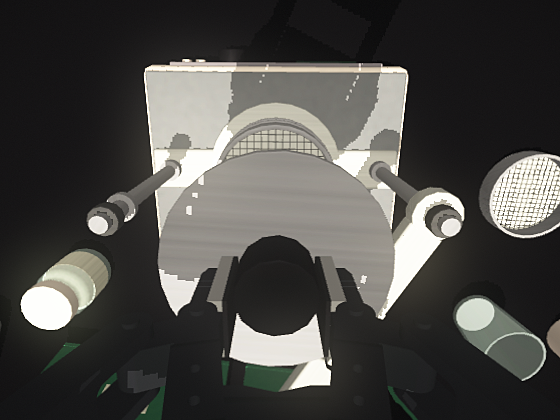

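The lid is held level. The column tops, at (100,222) and (452,226), match the prediction to within 2 px. Next I'll compare the disc in the hand (x 159–396, top 151, bottom ≈366) with the stack axis.

Run:
```python
from h import *
from scipy.optimize import least_squares
p=optics.get_image('wrist');s=env.observe();t=np.linspace(0,6.283,80)
def f(v):
    c=proj(p,np.stack([v[0]+.053*np.cos(t),v[1]+.053*np.sin(t),t*0+.2962],1))
    return [c[:,0].min()-159,c[:,0].max()-396,c[:,1].min()-151,c[:,1].max()-366]
r=least_squares(f,[.48,-.018]);print(r.x,r.fun)
a=atz(p,(100,222.5),.239);b=atz(p,(452,226),.239);m=(a+b)/2;print(a,b,m,np.linalg.norm(a-b))
X=np.r_[m[:2],0]-np.r_[r.x,0];print(np.array(s['tool_rot']).T@X*100)
```

```text
[ 0.48012456 -0.01710981] [-0.47750753  0.47702929 -0.05938224  0.21134676]
[ 0.49475925 -0.12139105  0.239     ] [0.46604208 0.08639258 0.239     ] [ 0.48040066 -0.01749923  0.239     ] 0.2097587027361759
[-2.15886981e-02 -4.25764656e-02 -5.82328317e-06]
```

```bash
python3 -m crank '[2.5,0,0,2.5,0, 2.5,0,0,3,0, 2.5,0,0,3,0, 2.5,0,0,2,0, 2.5,0,0,1.2,0, 2.5,0,0,0.6,0, 2.5,0,0,0.3,0, 2.5,0,0,0,0]'
python3 -m crank '[2.5,0,0,0.2,0, 2.5,0,0,0.2,0, 2.5,0,0,0.2,0, 2.5,0,0,0.2,0, 2.5,0,0,0.1,0, 2.5,0,0,0.1,0, 2.5,0,0,0,0, 2.5,0,0,0,0]'
```

```text
time_s: 9.65
position: [0.4799, -0.018, 0.1744]
tool_rot: [[-0.989, -0.148, 0.0], [-0.148, 0.989, -0.0], [-0.0, -0.0, -1.0]]
ft_force: [-0.4, 0.2, -2.2]
grip_width: 0.0327
gripper_force: 40.6
time_s: 10.32
position: [0.4798, -0.0178, 0.1643]
tool_rot: [[-0.989, -0.148, -0.0], [-0.148, 0.989, -0.0], [0.0, -0.0, -1.0]]
ft_force: [0.4, 0.5, -3.1]
grip_width: 0.0325
gripper_force: 40.6
```

```bash
python3 -m crank '[2.5,0,0,0.05,0, 2.5,0,0,0.05,0, 2.5,0,0,0.05,0, 2.5,0,0,0.05,0, 2.5,0,0,0,0, 2.5,0,0,0,0, 2.5,0,0,0,0, 2.5,0,0,0,0]'
```

```text
time_s: 10.98
position: [0.4798, -0.0178, 0.1624]
tool_rot: [[-0.989, -0.148, 0.0], [-0.148, 0.989, 0.0], [-0.0, -0.0, -1.0]]
ft_force: [0.3, 0.3, -2.3]
grip_width: 0.0321
gripper_force: 40.6
```

```bash
python3 -m crank '[2.5,0,0,0.04,0, 2.5,0,0,0.04,0, 2.5,0,0,0.04,0, 2.5,0,0,0,0, 2.5,0,0,0,0, 2.5,0,0,0,0, 2.5,0,0,0,0, 2.5,0,0,0,0]'
```

```text
time_s: 11.65
position: [0.4798, -0.0178, 0.162]
tool_rot: [[-0.989, -0.148, 0.001], [-0.148, 0.989, -0.0], [-0.001, -0.001, -1.0]]
ft_force: [-2.6, 0.7, 6.6]
grip_width: 0.0327
gripper_force: 41.4
```

Contact came at exactly the seated height, so I'll release gently and back up.

```bash
python3 -m crank '[2.5,0,0,-0.03,0, 3.4,0,0,0,0, 3.6,0,0,0,0, 4,0,0,0,0, 4.5,0,0,0,0, 5.5,0,0,0,0, 6,0,0,0,0, 6,0,0,0,0]' 20
python3 -m crank '[6,0,0,-0.5,0, 6,0,0,-1,0, 6,0,0,-2,0, 6,0,0,-3,0, 6,0,0,-3,0, 6,0,0,-3,0, 6,0,0,-3,0, 6,0,0,0,0]'
python3 - <<'E'
from h import *
p=optics.get_image('wrist');si=optics.get_image('side')
a=cv2.resize(p['color'],(440,330));b=cv2.resize(si['color'][150:285,220:370],(360,324))
c=np.zeros((330,800,3),np.uint8);c[:,:440]=a;c[:324,440:]=b
cv2.imwrite('pics/w5.png',c[:,:,::-1]);np.save('w5pose',p['pose'])
E
```

```text
time_s: 12.32
position: [0.4798, -0.0178, 0.1614]
tool_rot: [[-0.989, -0.148, 0.0], [-0.148, 0.989, -0.0], [-0.0, -0.0, -1.0]]
ft_force: [1.1, -0.8, -0.6]
grip_width: 0.0601
gripper_force: 0.0
time_s: 12.98
position: [0.4811, -0.0181, 0.3223]
tool_rot: [[-0.989, -0.148, 0.01], [-0.148, 0.989, -0.003], [-0.01, -0.004, -1.0]]
ft_force: [0.4, 0.2, 0.2]
grip_width: 0.0597
gripper_force: 0.0
```

View pics/w5.png

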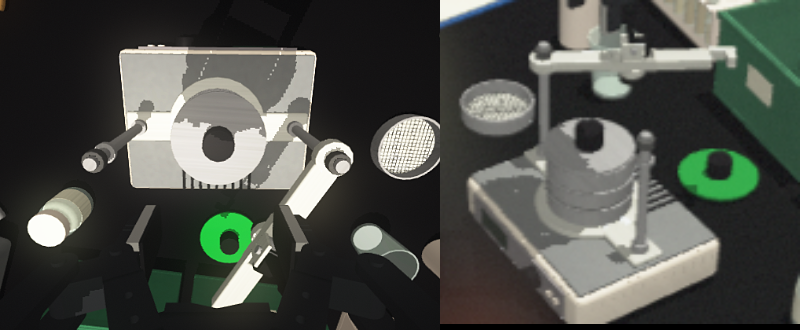

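The lid sits flat on the stack in both views. The bar runs from the left column (342,160) towards (232,295) in the left panel. I'll work out the bar angle and the push path from that.

Run:
```python
from h import *
p=optics.get_image('wrist');s=env.observe()
C=np.array([.4663,.0860])
for u in((317,188),(235,293)):
    P=atz(p,np.array(u)*1.273,.221);d=P[:2]-C;print(P,np.linalg.norm(d),np.degrees(np.arctan2(d[1],d[0])))
home=np.arctan2(-.2078,.0287);print('home',np.degrees(home))
for q in('bar_end','bar_column'):print(q,[(u.round(),sc,atz(p,u,.214)) for u,sc in find(p,q)])
```

```text
[0.49158325 0.07594153 0.221     ] 0.027210579196348006 -21.694220482864132
[0.61731649 0.0222608  0.221     ] 0.16391664430045444 -22.883044179520503
home -82.13642365343779
bar_end [(array([347., 307.]), 0.91, array([0.55636639, 0.05004818, 0.214     ]))]
bar_column [(array([350., 310.]), 0.7, array([0.55843335, 0.0529708 , 0.214     ])), (array([520., 190.]), 0.42, array([0.44567738, 0.14881616, 0.214     ]))]
```

```bash
python3 -m crank '[0,0,0,-2.5,0, 0,0,0,-3,0, 0,-1,0.5,-2.3,0, 0,-3,1,0,0, 0,-3,1,0,0, 0,-3,1,0,0, 0,-3,1,0,0, 0,-3,0.5,0,0]' 20
python3 -m crank '[0,0,0,2,0, 0,0,0,3.5,0, 0,0,0,3.5,0, 0,0,0,3.5,0, 0,0,0,3,0, 0,0,0,1.5,0, 0,0,0,0,0, 0,0,0,0,0]'
python3 - <<'E'
from h import *
p=optics.get_image('wrist');si=optics.get_image('side')
a=cv2.resize(p['color'],(440,330));b=cv2.resize(si['color'][120:255,220:370],(360,324))
c=np.zeros((330,800,3),np.uint8);c[:,:440]=a;c[:324,440:]=b
cv2.imwrite('pics/w6.png',c[:,:,::-1])
E
```

```text
time_s: 13.9
position: [0.6316, 0.0567, 0.3931]
tool_rot: [[-0.989, -0.149, -0.002], [-0.149, 0.989, 0.0], [0.002, 0.001, -1.0]]
ft_force: [0.2, -0.7, 2.0]
grip_width: 0.0005
gripper_force: 0.0
time_s: 14.57
position: [0.6304, 0.0552, 0.2236]
tool_rot: [[-0.989, -0.148, -0.002], [-0.148, 0.989, 0.0], [0.002, 0.001, -1.0]]
ft_force: [0.2, 1.0, 0.8]
grip_width: 0.0001
gripper_force: 0.0
```

View pics/w6.png

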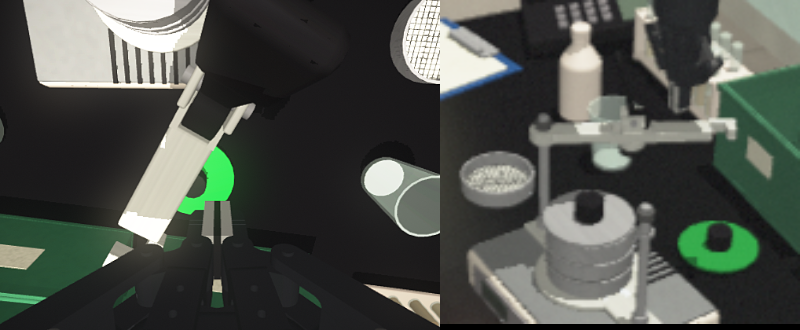

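```bash
python3 -m crank '[0,0,0,1.5,0, 0,0,0,0.8,0, 0,0.73,-1.65,0,0, 0,0.73,-1.65,0,0, 0,0.88,-1.2,0,0, 0,0.88,-1.2,0,0, 0,1.07,-1.03,0,0, 0,1.07,-1.03,0,0]'
python3 -m crank '[0,0,0,0,0, 0,0.82,-0.55,0,0, 0,0.82,-0.55,0,0, 0,0.82,-0.55,0,0, 0,0.9,-0.4,0,0, 0,0.9,-0.4,0,0, 0,0.9,-0.4,0,0, 0,0,0,0,0]'
```

```text
time_s: 15.33
position: [0.5885, -0.0302, 0.2019]
tool_rot: [[-0.989, -0.147, 0.001], [-0.147, 0.989, 0.0], [-0.001, -0.0, -1.0]]
ft_force: [0.3, 1.6, 0.1]
grip_width: -0.0001
gripper_force: 0.4
time_s: 16.0
position: [0.5408, -0.0661, 0.2016]
tool_rot: [[-0.989, -0.147, -0.001], [-0.147, 0.989, -0.0], [0.001, -0.0, -1.0]]
ft_force: [0.1, -0.8, 0.1]
grip_width: -0.0002
gripper_force: 0.0
```

```bash
python3 -m crank '[0,0.6,-0.2,0,0, 0,0.6,-0.2,0,0, 0,0.4,-0.1,0,0, 0,0.3,-0.1,0,0, 0,0.2,0,0,0, 0,0.2,0,0,0, 0,0,0,0,0, 0,0,0,0,0]'
python3 - <<'E'
from h import *
p=optics.get_image('wrist');sc=optics.get_image('scene')
a=cv2.resize(p['color'],(440,330));b=cv2.resize(sc['color'][170:290,215:345],(360,330))
c=np.zeros((330,800,3),np.uint8);c[:,:440]=a;c[:,440:]=b
cv2.imwrite('pics/w7.png',c[:,:,::-1])
E
```

```text
time_s: 16.67
position: [0.5203, -0.0745, 0.2014]
tool_rot: [[-0.989, -0.148, -0.0], [-0.148, 0.989, 0.0], [0.0, 0.0, -1.0]]
ft_force: [0.6, -0.1, -0.3]
grip_width: -0.0002
gripper_force: 0.0
```

View pics/w7.png

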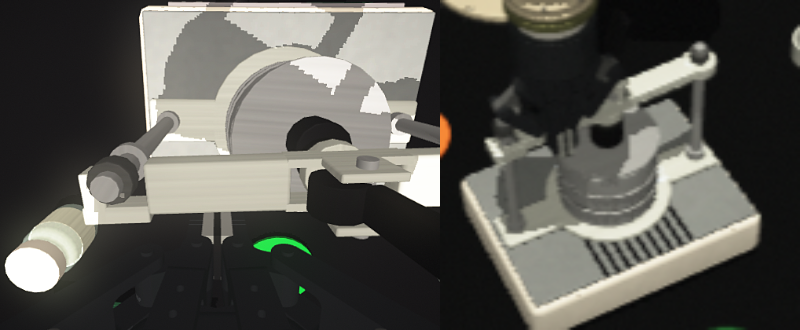

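The bar is almost across, with its slotted end reaching the right column at about (105,185). I'll keep pushing slowly until the stop.

```bash
python3 -m crank '[0,0.15,0,0,0, 0,0.15,0,0,0, 0,0.15,0,0,0, 0,0.1,0,0,0, 0,0.1,0,0,0, 0,0,0,0,0, 0,0,0,0,0, 0,0,0,0,0]'
python3 -m crank '[0,0.1,0,0,0, 0,0.1,0,0,0, 0,0.1,0,0,0, 0,0.1,0,0,0, 0,0,0,0,0, 0,0,0,0,0, 0,0,0,0,0, 0,0,0,0,0]'
```

```text
time_s: 17.43
position: [0.5138, -0.0754, 0.2014]
tool_rot: [[-0.989, -0.148, -0.0], [-0.148, 0.989, 0.0], [0.0, 0.0, -1.0]]
ft_force: [-0.4, 0.0, 0.5]
grip_width: 0.0001
gripper_force: 0.0
time_s: 18.1
position: [0.5129, -0.0757, 0.2016]
tool_rot: [[-0.989, -0.148, 0.007], [-0.148, 0.989, 0.001], [-0.008, -0.0, -1.0]]
ft_force: [15.6, 3.7, -6.8]
grip_width: 0.0001
gripper_force: 8.2
```

```bash
python3 -m crank '[0,-0.6,0,0,0, 0,-1,0,0,0, 0,-1.4,0,0,0, 0,0,0,-2.5,0, 0,0,0,-3.5,0, 0,0,0,-3.5,0, 0,0,0,-3.5,0, 0,0,0,-3.5,0]'
python3 -m crank '[0,0,0,-3.5,0, 0,0,2,0,0, 0,1,3,0,0, 0,1.4,3,0,0, 0,1.5,2.5,0,0, 0,1.5,1.2,0,0, 0,0,0,0,0, 0,0,0,0,0]'
python3 - <<'E'
from h import *
p=optics.get_image('wrist');sc=optics.get_image('scene');si=optics.get_image('side')
a=cv2.resize(p['color'],(400,300));b=cv2.resize(sc['color'][165:285,215:345],(400,300*400//400));d=cv2.resize(si['color'][130:280,220:370],(300,300));
c=np.zeros((600,800,3),np.uint8);c[:300,:400]=a;c[:300,400:]=b[:300];c[300:,:300]=d
cv2.imwrite('pics/w8.png',c[:,:,::-1])
s=env.observe();d=np.array(s['position'])[:2]-[.4663,.086];print('u',-(-.138*d[0]+.99*d[1]),'v',.99*d[0]+.138*d[1],s['position'])
E
```

```text
time_s: 18.77
position: [0.5391, -0.0715, 0.3682]
tool_rot: [[-0.989, -0.148, -0.001], [-0.148, 0.989, 0.0], [0.001, 0.0, -1.0]]
ft_force: [0.5, -0.7, -0.4]
grip_width: 0.0
gripper_force: 0.0
time_s: 19.43
position: [0.4685, 0.0364, 0.4019]
tool_rot: [[-0.989, -0.149, 0.001], [-0.149, 0.989, -0.0], [-0.001, -0.001, -1.0]]
ft_force: [0.8, -0.2, -1.4]
grip_width: 0.0002
gripper_force: 0.0
u 0.05051647642164117 v -0.003726214265465228 [0.46958513 0.03543118 0.40103968]
```

View pics/w8.png

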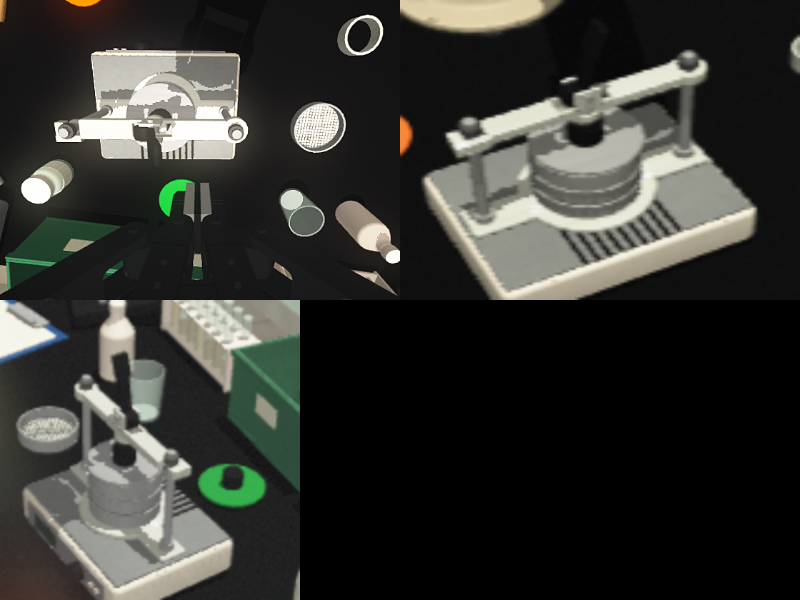

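The bar is home, with its slotted end on the right column, and the lever stands up at mid-bar. Now I'll descend left of the lever and push it over.

```bash
python3 -m crank '[0,-0.4,0,2,0, 0,0,0,3,0, 0,0,0,3,0, 0,0,0,1.8,0, 0,0,0,0.8,0, 0,0,-1,0,0, 0,0,-1,0,0, 0,0,0,0,0]'
python3 -m crank '[0,0,-1,0,0, 0,0,-1,0,0, 0,0,-1,0,0, 0,0,-0.7,0,0, 0,0,-0.7,0,0, 0,0,-0.5,0,0, 0,0,0,0,0, 0,0,0,0,0]'
```

```text
time_s: 20.25
position: [0.477, 0.0148, 0.2966]
tool_rot: [[-0.989, -0.146, 0.002], [-0.146, 0.989, -0.001], [-0.002, -0.001, -1.0]]
ft_force: [-0.3, 0.1, -0.6]
grip_width: 0.0001
gripper_force: 0.0
time_s: 20.92
position: [0.4831, -0.0318, 0.2954]
tool_rot: [[-0.989, -0.147, -0.0], [-0.147, 0.989, -0.0], [0.0, -0.0, -1.0]]
ft_force: [-0.9, 1.9, -0.0]
grip_width: -0.0003
gripper_force: 0.6
```

```bash
python3 -m crank '[0,0,-0.6,0.1,0, 0,0,-0.6,0.15,0, 0,0,-0.6,0.2,0, 0,0,-0.55,0.3,0, 0,0,-0.4,0.35,0, 0,0,-0.4,0.4,0, 0,0,0,0,0, 0,0,0,0,0]'
python3 -m crank '[0,0,-0.3,0.4,0, 0,0,-0.2,0.4,0, 0,0,-0.2,0.4,0, 0,0,-0.1,0.4,0, 0,0,0,0,0, 0,0,0,0,0, 0,0,0,0,0, 0,0,0,0,0]'
```

```text
time_s: 21.58
position: [0.4879, -0.0635, 0.2803]
tool_rot: [[-0.989, -0.147, 0.0], [-0.147, 0.989, -0.001], [0.0, -0.001, -1.0]]
ft_force: [-0.3, -0.6, 0.7]
grip_width: 0.0002
gripper_force: 0.0
time_s: 22.25
position: [0.489, -0.0706, 0.2646]
tool_rot: [[-0.989, -0.148, 0.0], [-0.148, 0.989, -0.0], [-0.0, -0.0, -1.0]]
ft_force: [-0.5, -1.2, -0.9]
grip_width: -0.0002
gripper_force: 0.0
```

```bash
python3 -m crank '[0,0,0,-1,0, 0,0,0,-2,0, 0,0,0,-3,0, 0,0,0,-3.5,0, 0,0,0,-3.5,0, 0,0,0,-2,0, 0,0,0,0,0, 0,0,0,0,0]'
python3 - <<'E'
from h import *
p=optics.get_image('wrist');sc=optics.get_image('scene');si=optics.get_image('side')
a=cv2.resize(p['color'],(400,300));b=cv2.resize(sc['color'][165:285,215:345],(400,300));d=cv2.resize(si['color'][130:280,220:370],(300,300));
c=np.zeros((600,800,3),np.uint8);c[:300,:400]=a;c[:300,400:]=b;c[300:,:300]=d;c[300:,300:]=cv2.resize(p['color'][80:260,80:380],(500,300))
cv2.imwrite('pics/w9.png',c[:,:,::-1])
E
```

```text
time_s: 22.92
position: [0.4891, -0.0706, 0.415]
tool_rot: [[-0.989, -0.148, 0.002], [-0.148, 0.989, -0.001], [-0.002, -0.001, -1.0]]
ft_force: [-0.5, -0.9, -0.9]
grip_width: -0.0002
gripper_force: 0.0
```

View pics/w9.png

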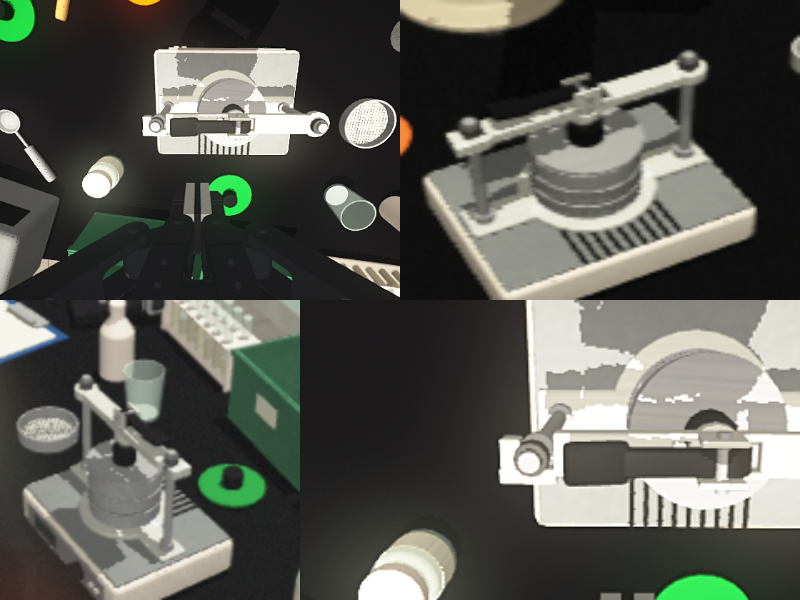

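The lever lies flat along the bar (paddle at about (600,465) in the enlarged panel), the slotted end is on the right column, the lid is flat under the foot, and the gripper is clear. I'm handing the job in.

```bash
python3 -c "
from rig import env
print(env.close_job())"
```

```text
the job is handed in; nothing more can be done
None
```

The job is handed in, with no verdict returned: the steel lid sits flat on the stack, the clamp bar is home on the right column and the cam lever lies down along the bar, after about 23 s of the 72 s allowed.

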